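Slide the long battery pack through the sprung door of the charging station

TASK

Two tool batteries wait in the two lanes of the charging station on the garage bench. Slide the longer battery along its lane, without lifting it off the lane floor, through its sprung door and fully into the bay, so far that the door swings shut behind it. Leave the shorter battery waiting outside its own door, and do not open that door.

Things in the scene. Friction and masses are not known exactly. Their poses are not given: they have to be found in the camera images.
- bay: Fixed grey charging station, open on top. Origin: on bench, midway between the doors; x = push direction, y left. Floor 6 mm thick. Two lanes 72 mm wide, centres y=+42 (left), -42 (right), 12 mm partition, 8 mm outer walls. x -180..0 mm: open-ended apron, wall tops 22 mm above bench; x=0: doors; x 0..190: bay, wall tops 50 mm; x 190..235: black charging head (end stop), top 70 mm.
- long_pack: Longer battery: dark plastic block 94 long, 54 wide, 58 mm high (top 10 mm a narrower rail), about 0.45 kg, on the lane floor, in either lane, centre 70-95 mm before its door. Origin: centre of underside; x along its length, within 3 degrees of station x; z up. The short battery (60 x 54 x 40 mm, alike, 0.25 kg) waits likewise in the other lane.
- flap_left (a joint): Left lane's door (station y>0): upright aluminium leaf 68 wide, 4 thick, 9-51 mm above bench, upright hinge at the outer wall (station x=0, y=+77 mm). Rad: 0 shut, up to 1.5 swung into the bay (+x); never outwards. A light spring (0.4 N at the free edge, 1.2 N fully open) shuts it once battery and pusher have left the first 68 mm behind x=0.
- flap_right (a joint): Right lane's door (station y<0): mirror image of the left one, hinge at station x=0, y=-77 mm. Rad: 0 shut, up to 1.5 swung into the bay (+x).
There are look-alikes about, which are no part of the job. What is shaped like the long_pack but purple or white is not meant.

How it is judged:
On the way:
1. the long battery stands in its doorway, on the lane floor, and holds its door open (x of long_pack in the frame of bay between -0.045 and 0.09 m and z of long_pack in the frame of bay below 0.03 m and ((y of long_pack in the frame of bay above 0 m and value of joint flap_left above 0.6 rad) or (y of long_pack in the frame of bay below 0 m and value of joint flap_right above 0.6 rad))), for 0.1 s.
At the end, for the whole second after the job is handed in: The long battery is at rest and upright (within 10 degrees) on the floor of the bay behind its door, its centre at least 108 mm past the door line, and both doors are shut (within 0.12 rad) (x of long_pack in the frame of bay between 0.108 and 0.16 m and z of long_pack in the frame of bay below 0.02 m and angle between long_pack's own z axis and vertical below 0.17 rad and value of joint each of flap_left, flap_right below 0.12 rad and linear speed of long_pack below 0.02 m/s); the robot touches nothing.
It fails at once if the long battery is lifted more than 30 mm off the lane floor (z of long_pack in the frame of bay above 0.036 m).
It fails at once if the short battery's door is opened (more than 0.35 rad) ((y of long_pack in the frame of bay above 0 m and value of joint flap_right above 0.35 rad) or (y of long_pack in the frame of bay below 0 m and value of joint flap_left above 0.35 rad)).
It also fails if it takes over 32 s, if anything falls off the work surface, if the arm or the gripper's body presses on something with over 40 N, if the wrist force passes 120 N, or if a joint passes its speed limit or range.

ROBOT

A 6-joint arm with a two-finger parallel gripper is mounted at the origin on the work surface. World frame = base frame: x ahead of the robot, y to its left, z up, the work surface at z = 0. Lengths are in m, angles in rad, forces in N, time in s.
With the tool pointing down it reaches from about 0.25 to 0.85 m from the base axis. Payload 12.5 kg.
Tool frame: the origin (TCP) lies between the finger pads; the fingertips stand 11 mm ahead of it and the grasp point (between the pads) lies 8 mm behind it (arm.tip_reach is the distance from the TCP to the fingertips, in m); z points along the fingers, y is the direction in which the jaws open and shut (so a half turn about z gives the same grasp; the last joint's range is limited). The gripper opens to 93 mm and grips with 3 to 60 N. Pads are 15 mm wide; open, the fingers measure 128 mm over their backs; the gripper's body (75 mm by 188 mm) begins 65 mm behind the grasp point.
Start: joints at [1.03, 0.351, 1.652, -0, 1.139, -0.085], TCP at [0.242, 0.494, 0.23] pointing down, gripper open.
Joint ranges: [-2.75, 2.75], [-0.79, 2.1], [0.01, 2.65], [-1.57, 4.71], [0.07, 3.14], [-2.87, 2.87]. Speed limits (rad/s): [2.22, 2.22, 2.79, 3.14, 3.14, 3.14].

INTERFACE

Orientations are given as a unit quaternion [x, y, z, w].
In Python, from bench import arm gives the robot as it stands.
- The arm moves only by the shell command python3 -m creep 'ROWS' [OPENING]. ROWS is JSON, a list of rows, each a list of 4 numbers: the shift along the tool's x, y, z in m, then the turn about the tool's z in degrees. A call has 1 to 20 rows; each row is the pose to reach, as a shift and turn from the pose commanded when the call began, along the tool's axes at that moment; what a row does not reach only later rows make up. A row lasts 1/10 s, in which the tool goes at most 50 mm and 8.59 degrees, less where a joint would pass 70% of its speed; a pose out of reach is approached as far as the arm can. A call with a gripper value outside its range is refused whole. OPENING is the gripper command: -1 is fully open, 1 is shut, values between are in proportion, set as the call begins (- or left out, the last holds). The fingers move at their own pace and stop on an object; the grip force is fixed at half the most. Time passes only in rows, so rows that repeat a pose let the fingers close. It gives the time, the measured TCP pose, the force and the opening at its end, in the units of the state.
- arm.get_obs(): the state, without advancing time (a new reading comes with each control period).
- arm.grab_frame(name): name is "scene" or "top" or "wrist"; returns the picture (384x512x3 uint8, red, green, blue); there is no depth.
- arm.camera_model(name): a dict with "camera_matrix" (3x3 intrinsics, pixels), "origin" and "attitude" of the camera in the world. Camera axes: x right, y up, looking along -z (the intrinsics and any distortion apply to the point x, -y, -z); pixel columns grow to the right and rows downward; lengths in m; the calibration is good to about 2 mm. A picture is of the moment at which its call begins: read the wrist's pose just before it. camera_model takes no time and is no camera call; for the wrist camera it gives the pose at the moment of the call.
- arm.sign_off(): hands the job in, once; it reports no verdict.
The state is a dict: "clock": time; "qpos": joint angles; "joint_vel": joint speeds; "joint_torque": joint torques, N m; "eef_pos": TCP position; "orientation": TCP orientation; "force": force on the tool from outside, world axes, zero at the start; "torque": the same for the moment, N m; "grip_width": finger opening in m.
Only numpy, scipy, OpenCV 4.12 (cv2) and the standard library are available. Lean on these libraries where they do the work, as an engineer would, in place of code of your own. Each camera call takes 0.05 s, during which the arm holds its last target.

## Working session

There is one attempt and no reset: what is moved stays moved. The work goes in short steps, Python scripts to look and compute and a shell command to move; the robot and the scene stay as the last step left them, time stands still between calls to the robot, and variables do not carry over. Pictures are saved under pics/ and viewed, and the job is handed in when it is done.

```bash
ls; mkdir -p pics; python3 - <<'E'
from bench import arm
import cv2
for n in ("scene","top","wrist"):
    m=arm.camera_model(n); print(n,m)
    cv2.imwrite(f"pics/{n}0.png",arm.grab_frame(n)[:,:,::-1])
print(arm.get_obs())
E
```

```text
pics
scene {'camera_matrix': array([[360.14653415,   0.        , 251.78248691],
       [  0.        , 360.14653415, 195.77413844],
       [  0.        ,   0.        ,   1.        ]]), 'origin': array([ 0.8468779 , -0.51049804,  0.49434674]), 'attitude': array([0.39725325, 0.14402291, 0.31773751, 0.8488169 ])}
top {'camera_matrix': array([[406.33702962,   0.        , 255.1027403 ],
       [  0.        , 406.33702962, 195.42007671],
       [  0.        ,   0.        ,   1.        ]]), 'origin': array([ 0.37119498, -0.09161873,  0.88750811]), 'attitude': array([-0.06521558,  0.05208926,  0.71181706, -0.69738806])}
wrist {'camera_matrix': array([[344.32194021,   0.        , 254.38229306],
       [  0.        , 344.32194021, 197.28816481],
       [  0.        ,   0.        ,   1.        ]]), 'origin': array([0.1754437 , 0.52639983, 0.38459844]), 'attitude': array([-0.11618465, -0.07235268,  0.52397195,  0.84066617])}
{'clock': 0.15, 'qpos': array([ 1.03037908e+00,  3.51086372e-01,  1.65223336e+00,  2.82804808e-05,
        1.13910754e+00, -8.46049366e-02]), 'joint_vel': array([-1.16456670e-03, -1.74174625e-03, -3.01650303e-03,  8.52627197e-05,
        8.22068936e-04,  3.49516103e-04]), 'joint_torque': array([ 1.13378785e-03, -4.97466660e+01, -2.85342407e+01,  6.99193496e-02,
        2.46582198e-02, -5.89901742e-05]), 'eef_pos': array([0.2419564 , 0.49365613, 0.22925601]), 'orientation': array([ 2.25944070e-01,  9.74140186e-01, -3.93145400e-04, -1.40518834e-04]), 'force': array([ 0.60357718, -0.2041049 ,  0.16200894]), 'torque': array([-0.0036773 , -0.0222877 , -0.03290073]), 'grip_width': 0.0929607015159655}
```

View pics/scene0.png

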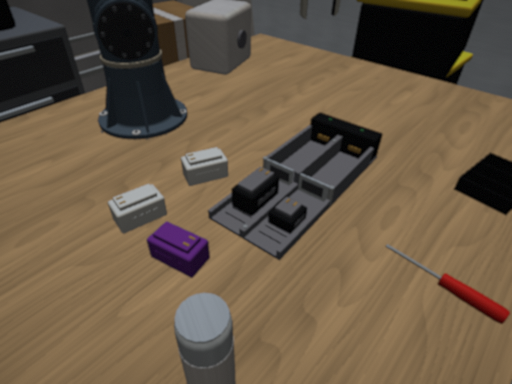

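View pics/top0.png

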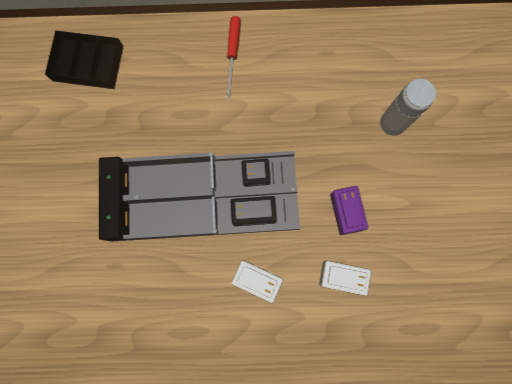

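View pics/wrist0.png

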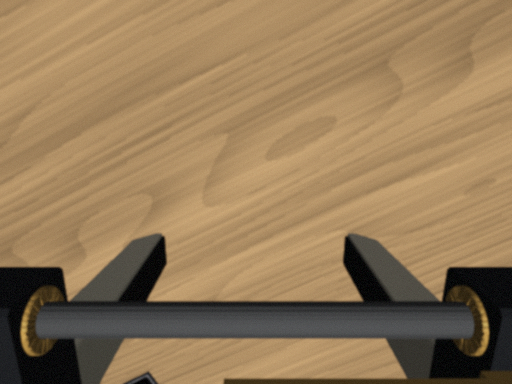

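Top view: the long dark battery is at (254,211) in the lower lane and the short dark one at (256,172) in the upper lane. Look-alikes are purple at (350,210), white at (257,281) and (346,278), and a black tray at (85,60). The push direction is towards image left, with the head at (112,198), so the long one is in the left lane. Next is a close crop and the geometry.

```bash
cat > h.py <<'E'
import numpy as np
from scipy.spatial.transform import Rotation as R
def ray(m,u,v,z):
    K=m["camera_matrix"]; d=np.array([(u-K[0,2])/K[0,0],-(v-K[1,2])/K[1,1],-1.])
    d=R.from_quat(m["attitude"]).apply(d); o=np.array(m["origin"]); return o+d*(z-o[2])/d[2]
def proj(m,p):
    c=R.from_quat(m["attitude"]).inv().apply(np.array(p)-m["origin"]); K=m["camera_matrix"]
    return K[0,2]+K[0,0]*c[0]/-c[2], K[1,2]+K[1,1]*-c[1]/-c[2]
E
python3 - <<'E'
import cv2
a=cv2.imread("pics/top0.png")[145:250,90:310]
cv2.imwrite("pics/crop0.png",cv2.resize(a,None,fx=3.6,fy=3.6,interpolation=cv2.INTER_CUBIC))
from bench import arm; from h import *
m=arm.camera_model("top")
for u,v in((254,211),(256,172),(112,198),(215,193)): print(ray(m,u,v,0.05))
E
```

```text
[ 0.47900389 -0.07443839  0.05      ]
[ 0.56182335 -0.08018115  0.05      ]
[0.51293323 0.22371632 0.05      ]
[0.51876626 0.00663286 0.05      ]
```

View pics/crop0.png

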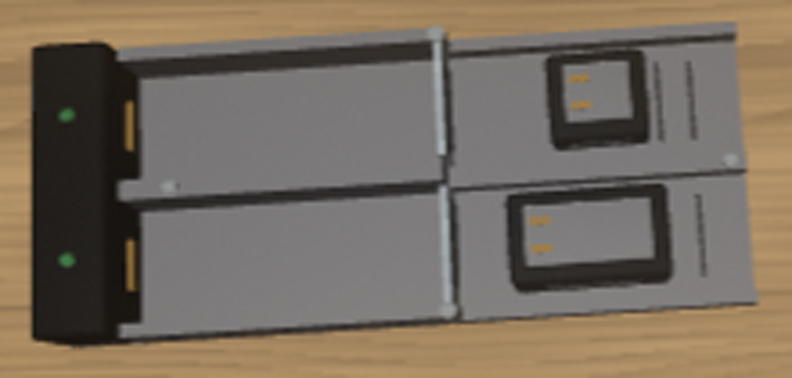

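```bash
cat >> h.py <<'E'
def fit2(S,W):
    S=np.array(S);W=np.array(W)[:,:2];s0=S.mean(0);w0=W.mean(0)
    a=S-s0;b=W-w0;th=np.arctan2((a[:,0]*b[:,1]-a[:,1]*b[:,0]).sum(),(a*b).sum())
    c,s=np.cos(th),np.sin(th);M=np.array([[c,-s],[s,c]]);t=w0-M@s0
    return th,t,M,W-(S@M.T+t)
E
python3 - <<'E'
from bench import arm; from h import *
m=arm.camera_model("top")
f=lambda x,y,z: ray(m,90+x/3.6-.4,145+y/3.6-.4,z)
S=[];W=[]
for (x,y,z),s in [((736,24,.022),(-.18,-.086)),((757,303,.022),(-.18,.086)),((436,33,.051),(0,-.077)),((449,311,.051),(0,.077)),((33,45,.07),(.235,-.086)),((33,340,.07),(.235,.086))]:
    S.append(s);W.append(f(x,y,z))
th,t,M,r=fit2(S,W); print(np.degrees(th),t); print(r*1000)
# pack: top rims (z at body top 6+48=54, rail top 64mm)
for n,z,P in (("rimlong",.054,((507,195),(664,186),(671,280),(518,291))),("raillong",.064,((524,207),(653,199),(657,257),(527,266))),("rimshort",.036,((546,55),(642,52),(650,140),(557,149)))):
    q=np.array([f(x,y,z) for x,y in P])
    st=(q[:,:2]-t)@M
    print(n,np.round(st*1000,1).tolist(),st.mean(0)*1000,q.mean(0), np.degrees(np.arctan2(*(st[0]+st[3]-st[1]-st[2])[::-1])))
o=arm.get_obs();print(o["eef_pos"],R.from_quat(o["orientation"]).as_matrix().round(3))
E
```

```text
92.30005346471171 [0.52088947 0.01099661]
[[-1.20079947  1.18712357]
 [ 0.2898345   1.59969089]
 [ 5.75996293  1.36908731]
 [-4.8388574   0.20535713]
 [-0.5594434  -1.7739338 ]
 [ 0.54930285 -2.5873251 ]]
rimlong [[-36.3, 17.2], [-127.1, 17.6], [-127.5, 72.1], [-39.9, 73.1]] [-82.69859848  44.98187421] [ 0.47926275 -0.0734406   0.054     ] 0.18760496123943363
raillong [[-46.4, 26.3], [-120.0, 26.3], [-120.1, 59.6], [-46.4, 60.2]] [-83.21017468  43.10390623] [ 0.48115974 -0.0738764   0.064     ] 0.2534984121011247
rimshort [[-62.5, -69.2], [-120.1, -67.3], [-121.3, -13.5], [-66.0, -11.5]] [-92.4829091  -40.37380735] [ 0.56494234 -0.07979148  0.036     ] 0.058818859370858394
[0.2419564  0.49365613 0.22925601] [[-0.898  0.44  -0.   ]
 [ 0.44   0.898 -0.001]
 [ 0.    -0.001 -1.   ]]
```

Long pack: station x≈-83, y≈+43 mm (left lane), and the push direction is world heading 92.3°. Next I move above the spot behind it with the tool x axis along the push and the fingers nearly closed.

```bash
python3 -m creep '[[-0.03,-0.03,0,4],[-0.065,-0.06,0,9],[-0.1,-0.095,0,14],[-0.135,-0.128,0,19],[-0.17,-0.16,0,24],[-0.2,-0.19,0,29],[-0.235,-0.222,0,34],[-0.27,-0.255,0,39],[-0.305,-0.288,0,44],[-0.34,-0.32,0,49],[-0.375,-0.353,0,54],[-0.41,-0.387,0,59],[-0.445,-0.42,0,61.6],[-0.475,-0.45,0,61.6],[-0.495,-0.468,0,61.6],[-0.5035,-0.4765,0,61.6],[-0.5035,-0.4765,0,61.6],[-0.5035,-0.4765,0,61.6]]' 0.8
python3 - <<'E'
from bench import arm; from h import *; import cv2
o=arm.get_obs();print(o["clock"],o["eef_pos"],R.from_quat(o["orientation"]).as_matrix().round(3),o["qpos"].round(2))
for n in("wrist","top","scene"): cv2.imwrite(f"pics/{n}1.png",arm.grab_frame(n)[:,:,::-1])
E
```

```text
clock: 1.95
eef_pos: [0.484, -0.1546, 0.2294]
orientation: [0.693, 0.721, -0.0, -0.0]
force: [-0.2, 1.1, -0.1]
grip_width: 0.009
1.95 [ 0.48400063 -0.15464925  0.22943936] [[-0.04   0.999 -0.001]
 [ 0.999  0.04   0.   ]
 [ 0.001 -0.001 -1.   ]] [-0.4   0.28  1.76  0.    1.11 -0.44]
```

View pics/wrist1.png

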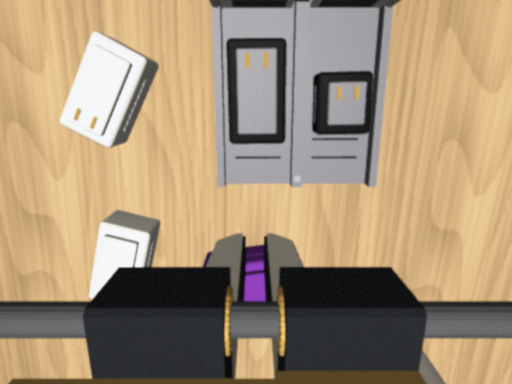

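View pics/scene1.png

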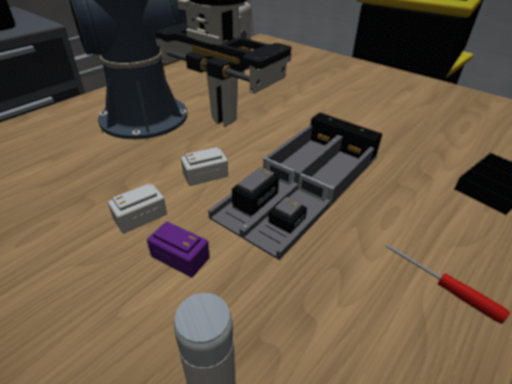

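```bash
python3 - <<'E'
from bench import arm; from h import *
o=arm.get_obs();print(o["eef_pos"],o["grip_width"])
p=o["eef_pos"]+[0,0,-.011]
for n in("wrist","top","scene"):
    m=arm.camera_model(n); print(n,proj(m,p),proj(m,[.480,-.0734,.064]),m["origin"])
E
```

```text
[ 0.48420118 -0.15449593  0.22979281] 0.00936586529246972
wrist (np.float64(252.6257886285356), np.float64(248.6441445968848)) (np.float64(252.04376985556513), np.float64(93.13013058401114)) [ 0.48176512 -0.08001471  0.3852093 ]
top (np.float64(299.6535016282094), np.float64(193.98773000144632)) (np.float64(253.32647220458264), np.float64(209.65485315850728)) [ 0.37119498 -0.09161873  0.88750811]
scene (np.float64(223.84049992445952), np.float64(122.55900231191352)) (np.float64(254.19825960195428), np.float64(177.00871762979494)) [ 0.8468779  -0.51049804  0.49434674]
```

View pics/top1.png

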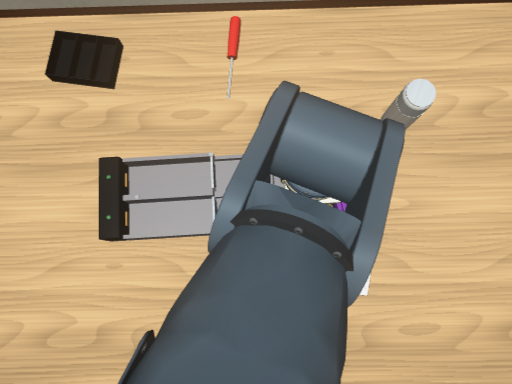

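```bash
python3 - <<'E'
import cv2
a=cv2.imread("pics/wrist1.png")[0:200,195:405]
cv2.imwrite("pics/crop1.png",cv2.resize(a,None,fx=3,fy=3,interpolation=cv2.INTER_CUBIC))
E
```

```text
(no output)
```

View pics/crop1.png

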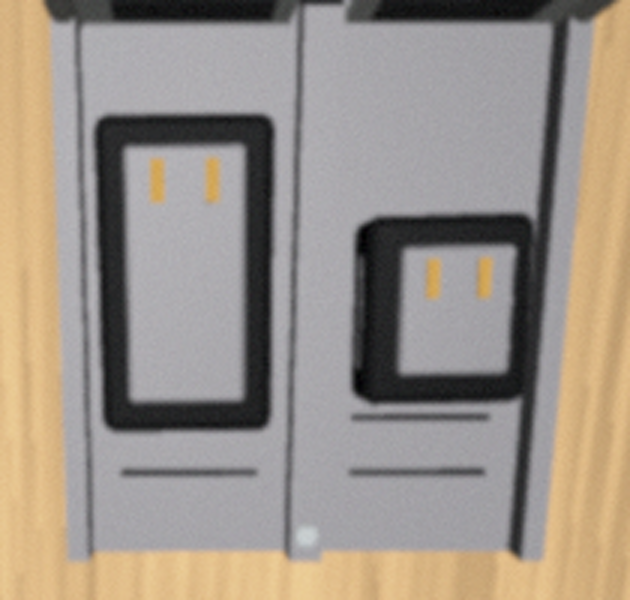

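```bash
python3 - <<'E'
from bench import arm; from h import *
m=arm.camera_model("wrist")
f=lambda x,y,z: ray(m,195+x/3-.33,y/3-.33,z)
W=[f(68,560,.022),f(543,560,.022),f(51,18,.022),f(594,18,.022)]
S=[(-.18,.086),(-.18,-.086),(-.002,.086),(-.002,-.086)]
th,t,M,r=fit2(S,W);print(np.degrees(th),t);print(r*1000)
for n,z,P in(("rim",.054,((96,116),(274,116),(270,430),(105,430))),("rail",.064,((122,144),(247,144),(247,402),(129,402)))):
    q=np.array([f(x,y,z) for x,y in P]);st=(q[:,:2]-t)@M;print(n,q.mean(0),(st*1000).round(1).tolist(),st.mean(0)*1000)
print((np.array([f(306,537,.022)[:2]])-t)@M)
E
```

```text
92.41724677052287 [0.52417122 0.01158716]
[[ 0.07007264  1.01212278]
 [ 0.07213456  0.71214807]
 [ 0.11373524 -0.78186817]
 [-0.25594244 -0.94240268]]
rim [ 0.48428191 -0.07265391  0.054     ] [[-36.4, 70.1], [-36.5, 17.6], [-128.6, 16.7], [-128.5, 69.3]] [-82.48372238  43.40679908]
rail [ 0.48418194 -0.0723081   0.064     ] [[-45.4, 62.0], [-45.5, 26.0], [-118.8, 24.8], [-118.8, 61.1]] [-82.13399517  43.4921005 ]
[[-1.70624278e-01  2.03718135e-05]]
```

The wrist view is self-consistent: station origin (0.5235, 0.0115), heading 92.4°, pack back face at station x≈-128 mm. The tool is 3 mm too far left, so I correct that, lower the fingertips to 20 mm, and begin the push.

```bash
python3 -m creep '[[0,0.003,0.04,0],[0,0.003,0.085,0],[0,0.003,0.13,0],[0,0.003,0.165,0],[0,0.003,0.188,0],[0,0.003,0.198,0],[0,0.003,0.198,0],[0.005,0.003,0.198,0],[0.01,0.003,0.198,0],[0.015,0.003,0.198,0],[0.02,0.003,0.198,0],[0.025,0.003,0.198,0],[0.03,0.003,0.198,0],[0.035,0.003,0.198,0],[0.04,0.003,0.198,0],[0.045,0.003,0.198,0],[0.05,0.003,0.198,0],[0.05,0.003,0.198,0]]'
python3 - <<'E'
from bench import arm; from h import *; import cv2
o=arm.get_obs();print(o["clock"],o["eef_pos"],o["force"])
for n in("wrist","scene"): cv2.imwrite(f"pics/{n}2.png",arm.grab_frame(n)[:,:,::-1])
a=cv2.imread("pics/wrist2.png");b=cv2.imread("pics/scene2.png")[90:280,170:400]
cv2.imwrite("pics/c2.png",np.hstack([cv2.resize(a,(400,300)),cv2.resize(b,(363,300))]))
E
```

```text
clock: 3.9
eef_pos: [0.4852, -0.1048, 0.0315]
orientation: [0.693, 0.721, -0.0, -0.0]
force: [-0.0, 0.4, -0.8]
grip_width: 0.0093
3.9 [ 0.48517126 -0.10478559  0.03150034] [-0.04156246  0.36699616 -0.75096794]
```

View pics/c2.png

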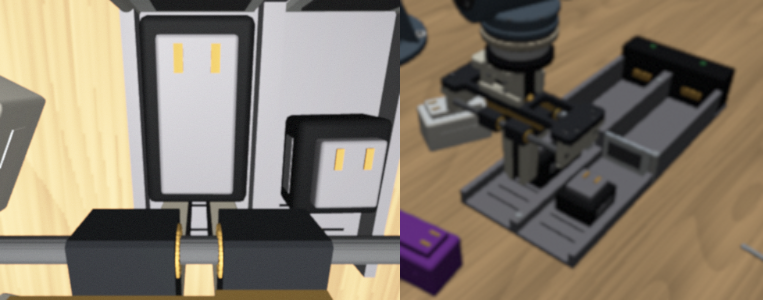

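The pack is centred in front of the fingers and moving straight. I push on through the door.

```bash
python3 -m creep '[[0.006,0,0,0],[0.012,0,0,0],[0.018,0,0,0],[0.024,0,0,0],[0.03,0,0,0],[0.036,0,0,0],[0.042,0,0,0],[0.048,0,0,0],[0.054,0,0,0],[0.06,0,0,0],[0.066,0,0,0],[0.072,0,0,0],[0.078,0,0,0],[0.084,0,0,0],[0.09,0,0,0],[0.09,0,0,0]]'
python3 - <<'E'
from bench import arm; from h import *; import cv2
o=arm.get_obs();print(o["clock"],o["eef_pos"],o["force"])
for n in("wrist","scene"): cv2.imwrite(f"pics/{n}3.png",arm.grab_frame(n)[:,:,::-1])
a=cv2.imread("pics/wrist3.png");b=cv2.imread("pics/scene3.png")[90:280,170:400]
cv2.imwrite("pics/c3.png",np.hstack([cv2.resize(a,(400,300)),cv2.resize(b,(363,300))]))
E
```

```text
clock: 5.6
eef_pos: [0.4817, -0.0148, 0.0316]
orientation: [0.693, 0.721, -0.0, -0.0]
force: [0.4, -0.7, 0.2]
grip_width: 0.0091
5.6 [ 0.48165836 -0.01481765  0.03162169] [ 0.44014049 -0.69171016  0.23754616]
```

View pics/c3.png

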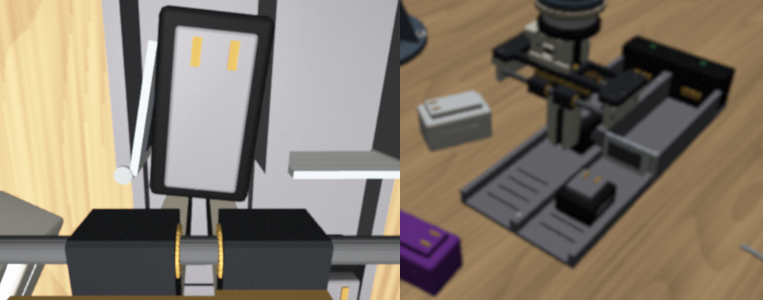

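The door is open at about 1.3 rad. The battery has yawed about 4° toward the partition. I continue with a slight bias to the right, which should straighten it.

```bash
python3 -m creep '[[0.005,0.002,0,0],[0.01,0.004,0,0],[0.015,0.006,0,0],[0.021,0.007,0,0],[0.027,0.007,0,0],[0.033,0.007,0,0],[0.039,0.007,0,0],[0.045,0.007,0,0],[0.051,0.007,0,0],[0.057,0.007,0,0],[0.063,0.007,0,0],[0.069,0.007,0,0],[0.069,0.007,0,0]]'
python3 - <<'E'
from bench import arm; from h import *; import cv2
o=arm.get_obs();print(o["clock"],o["eef_pos"],o["force"])
for n in("wrist","scene"): cv2.imwrite(f"pics/{n}4.png",arm.grab_frame(n)[:,:,::-1])
a=cv2.imread("pics/wrist4.png");b=cv2.imread("pics/scene4.png")[90:280,170:400]
cv2.imwrite("pics/c4.png",np.hstack([cv2.resize(a,(400,300)),cv2.resize(b,(363,300))]))
m=arm.camera_model("wrist");np.savez("w4.npz",**m)
E
```

```text
clock: 7.0
eef_pos: [0.4858, 0.0544, 0.0315]
orientation: [0.693, 0.721, -0.0, -0.0]
force: [0.1, 0.0, 0.3]
grip_width: 0.0091
7.0 [0.48575491 0.054421   0.03154626] [0.12645782 0.02060437 0.31520967]
```

View pics/wrist4.png

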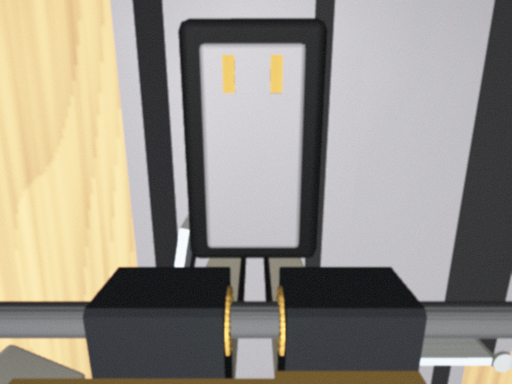

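View pics/c4.png

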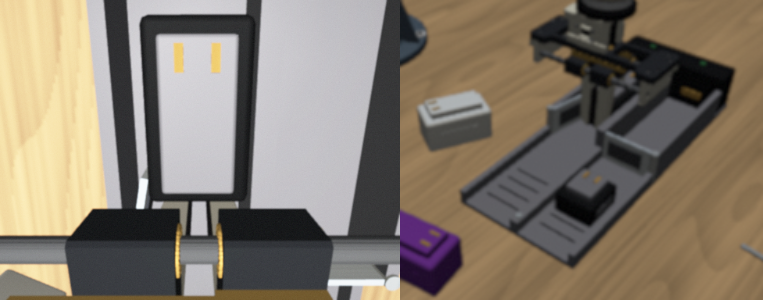

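```bash
python3 - <<'E'
from bench import arm; from h import *
m=arm.camera_model("wrist"); th=np.radians(92.4);c,s=np.cos(th),np.sin(th);M=np.array([[c,-s],[s,c]]);t=np.array([.5237,.0115])
for z,P in((.054,((181,20),(326,20),(316,256),(190,256))),(.064,((199,43),(305,43),(300,249),(206,249)))):
    q=np.array([ray(m,*p,z)[:2] for p in P]);st=(q-t)@M*1000;print(st.round(1).tolist(),st.mean(0))
print((arm.get_obs()["eef_pos"][:2]-t)@M*1000)
E
```

```text
[[145.8, 60.8], [145.7, 10.0], [55.5, 9.3], [55.6, 62.4]] [100.64605243  35.60907695]
[[136.8, 53.4], [136.8, 18.4], [63.2, 17.6], [63.3, 54.0]] [100.02163482  35.83843176]
[43.92635302 36.14875807]
```

The battery is straight with its centre at about 100 mm. I push 30 mm more slowly, back off 3 mm and lift.

```bash
python3 -m creep '[[0.005,0,0,0],[0.01,0,0,0],[0.015,0,0,0],[0.02,0,0,0],[0.024,0,0,0],[0.027,0,0,0],[0.029,0,0,0],[0.03,0,0,0],[0.03,0,0,0],[0.027,0,0,0],[0.027,0,0,0],[0.027,0,-0.01,0],[0.027,0,-0.025,0],[0.027,0,-0.045,0],[0.027,0,-0.075,0],[0.027,0,-0.11,0],[0.027,0,-0.15,0],[0.027,0,-0.18,0],[0.027,0,-0.18,0]]'
python3 - <<'E'
from bench import arm; from h import *; import cv2
o=arm.get_obs();print(o["clock"],o["eef_pos"],o["force"])
for n in("wrist","scene","top"): cv2.imwrite(f"pics/{n}5.png",arm.grab_frame(n)[:,:,::-1])
b=cv2.imread("pics/scene5.png")[90:280,170:400]
cv2.imwrite("pics/c5.png",cv2.resize(b,None,fx=3,fy=3))
E
```

```text
clock: 9.0
eef_pos: [0.4866, 0.0807, 0.2162]
orientation: [0.693, 0.721, 0.003, 0.002]
force: [-0.0, 0.1, -0.1]
grip_width: 0.0093
9.0 [0.48662192 0.08072542 0.21615401] [-0.02635103  0.06184452 -0.07742779]
```

View pics/wrist5.png

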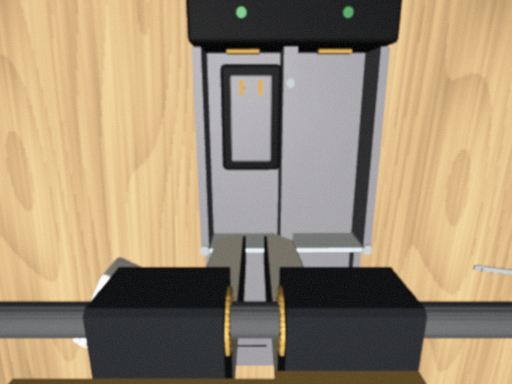

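View pics/c5.png

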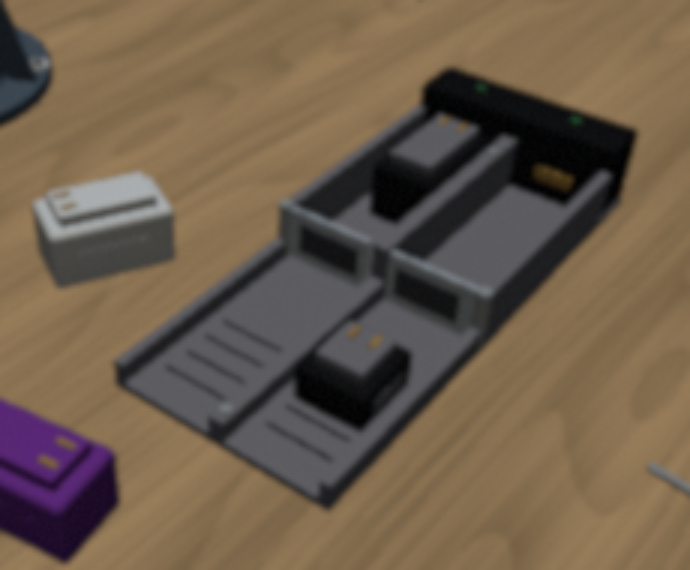

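```bash
python3 - <<'E'
from bench import arm; from h import *
m=arm.camera_model("wrist"); th=np.radians(92.4);c,s=np.cos(th),np.sin(th);M=np.array([[c,-s],[s,c]]);t=np.array([.5237,.0115])
for z,P in((.054,((222,65),(281,65),(281,169),(223,169))),(.064,((231,76),(271,76),(271,160),(232,160))),(.07,((191,43),(398,43))),(.051,((207,250),(368,250)))):
    q=np.array([ray(m,*p,z)[:2] for p in P]);st=(q-t)@M*1000;print(st.round(1).tolist(),st.mean(0))
E
```

```text
[[174.6, 62.5], [174.5, 12.2], [84.6, 10.6], [84.7, 64.0]] [129.60672135  37.33114254]
[[165.1, 54.4], [165.0, 21.1], [94.6, 20.4], [94.7, 54.9]] [129.86688663  37.70156457]
[[189.6, 85.3], [189.2, -79.4]] [189.38549648   2.95119447]
[[2.4, 82.4], [1.9, -77.8]] [2.15799777 2.32385125]
```

The battery centre is at about 130 mm, the head edge measures at the expected 190 mm, both doors are shut, and the tool is clear above.

```bash
python3 -m creep '[[0,0,0,0],[0,0,0,0]]'; python3 -c "
from bench import arm; print(arm.sign_off())"
```

```text
clock: 9.35
eef_pos: [0.4846, 0.0805, 0.2107]
orientation: [0.693, 0.721, -0.001, -0.001]
force: [0.7, 0.3, -0.0]
grip_width: 0.0092
the job is handed in; nothing more can be done
None
```

I slid the long battery along the left lane with nearly closed fingers, through its door and into the bay. It went in without being lifted. I then backed off 3 mm, lifted clear and handed the job in at 9.35 s. The hand-in reports no verdict.

- **Battery:** the last wrist-camera measurement put its centre about 130 mm past the door line, against the required 108–160 mm. It stood straight and upright.
- **Doors:** the scene and wrist views showed both doors shut. Midway the battery stood in its doorway with its door open at about 1.3 rad by eye.
- **Short battery:** it was still waiting outside its own door, which looked shut in every picture I viewed.
- **Robot:** the fingers were about 0.2 m above the bench and touching nothing, and every force reading was near zero.

**Disagreement and correction:** the top and wrist cameras disagreed by about 3–5 mm in world x, and I used the wrist view. The battery yawed about 4° in the doorway, and pushing slightly to the right straightened it.

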